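# Stopper the sample jars

## Task

Close the four open white stoneware jars with the four flat brown wooden-capped stoppers, each jar with the stopper of its own size (smallest stopper on the smallest jar, and so on up to the largest): plug in the mouth, cap resting level on the rim. Leave the jars upright where they stand, and leave the black neck cap and the small bottle cork that stands plug up alone.

Things in the scene. Friction and masses are not known exactly. Their poses are not given: they have to be found in the camera images.
- stopper_size1: smallest of four turned stoppers: a round flat wooden cap (dark brown sides, reddish-brown top) 36 mm in diameter and 18 mm high over a cork plug 18 mm in diameter and 16 mm long; stands cap up. Origin: centre of the plug's underside, z up; cap from z = 16 to 34 mm, no knob (grasp across the cap). Lower 4 mm of the plug taper in by 2.5 mm a side. Loose, about 38 g.
- stopper_size2: second smallest of four turned stoppers: a round flat wooden cap (dark brown sides, reddish-brown top) 45 mm in diameter and 18 mm high over a cork plug 27 mm in diameter and 16 mm long; stands cap up. Origin: centre of the plug's underside, z up; cap from z = 16 to 34 mm, no knob (grasp across the cap). Lower 4 mm of the plug taper in by 2.5 mm a side. Loose, about 47 g.
- stopper_size3: second largest of four turned stoppers: a round flat wooden cap (dark brown sides, reddish-brown top) 54 mm in diameter and 18 mm high over a cork plug 36 mm in diameter and 16 mm long; stands cap up. Origin: centre of the plug's underside, z up; cap from z = 16 to 34 mm, no knob (grasp across the cap). Lower 4 mm of the plug taper in by 2.5 mm a side. Loose, about 56 g.
- stopper_size4: largest of four turned stoppers: a round flat wooden cap (dark brown sides, reddish-brown top) 63 mm in diameter and 18 mm high over a cork plug 45 mm in diameter and 16 mm long; stands cap up. Origin: centre of the plug's underside, z up; cap from z = 16 to 34 mm, no knob (grasp across the cap). Lower 4 mm of the plug taper in by 2.5 mm a side. Loose, about 65 g.
- jar_size1: smallest of four open round white stoneware jars: 48 mm high, mouth 26 mm inside and 35 mm outside diameter, body 41 mm in diameter, inner floor 6 mm up. Origin: centre of its underside, z up, so the rim is at z = 48 mm. It fits the stopper with the 36 mm cap, whose plug goes in with 4 mm to spare all round and whose cap rests on the rim. Loose, about 422 g.
- jar_size2: second smallest of four open round white stoneware jars: 52 mm high, mouth 35 mm inside and 44 mm outside diameter, body 50 mm in diameter, inner floor 6 mm up. Origin: centre of its underside, z up, so the rim is at z = 52 mm. It fits the stopper with the 45 mm cap, whose plug goes in with 4 mm to spare all round and whose cap rests on the rim. Loose, about 458 g.
- jar_size3: second largest of four open round white stoneware jars: 56 mm high, mouth 44 mm inside and 53 mm outside diameter, body 59 mm in diameter, inner floor 6 mm up. Origin: centre of its underside, z up, so the rim is at z = 56 mm. It fits the stopper with the 54 mm cap, whose plug goes in with 4 mm to spare all round and whose cap rests on the rim. Loose, about 494 g.
- jar_size4: largest of four open round white stoneware jars: 60 mm high, mouth 53 mm inside and 62 mm outside diameter, body 68 mm in diameter, inner floor 6 mm up. Origin: centre of its underside, z up, so the rim is at z = 60 mm. It fits the stopper with the 63 mm cap, whose plug goes in with 4 mm to spare all round and whose cap rests on the rim. Loose, about 530 g.
- neck_cap: black shrink cap for a bottle neck, a closed upright cylinder 34 mm in diameter and 36 mm high; origin at the centre of its underside. Loose, not part of the job.
- bottle_cork: pale bottle cork standing upside down: a light wooden cap 36 mm in diameter and 19 mm high below, with a cork plug of 20 mm diameter pointing up to 39 mm; origin at the centre of its underside. Loose, not part of the job.
Not all that is in view belongs to the job. Leave any blue look-alike of the stopper_size2 alone.

How it is judged:
At the end, for the whole second after the job is handed in: Each of the four stoppers sits in the jar of its own size: axes within 9 mm, plug underside within 4 mm of 16 mm below the rim (cap resting on the rim), stopper within 0.12 rad of upright; each jar upright within 0.08 rad and within 40 mm of where it began; all at rest (horizontal distance between stopper_size1 and jar_size1 below 0.009 m and z of stopper_size1 in the frame of jar_size1 between 0.028 and 0.036 m and angle between each of stopper_size1, stopper_size2, stopper_size3, stopper_size4's own z axis and vertical below 0.12 rad and angle between each of jar_size1, jar_size2, jar_size3, jar_size4's own z axis and vertical below 0.08 rad and distance of each of jar_size1, jar_size2, jar_size3, jar_size4 from where it was at the start of the episode below 0.04 m and linear speed of each of stopper_size1, jar_size1, stopper_size2, jar_size2, stopper_size3, jar_size3, stopper_size4, jar_size4 below 0.02 m/s and horizontal distance between stopper_size2 and jar_size2 below 0.009 m and z of stopper_size2 in the frame of jar_size2 between 0.032 and 0.04 m and horizontal distance between stopper_size3 and jar_size3 below 0.009 m and z of stopper_size3 in the frame of jar_size3 between 0.036 and 0.044 m and horizontal distance between stopper_size4 and jar_size4 below 0.009 m and z of stopper_size4 in the frame of jar_size4 between 0.04 and 0.048 m); the robot touches nothing.
It fails at once if the black neck cap is moved by more than 30 mm (distance of neck_cap from where it was at the start of the episode above 0.03 m).
It fails at once if the small bottle cork is moved by more than 30 mm (distance of bottle_cork from where it was at the start of the episode above 0.03 m).
It fails at once if a jar is knocked over (angle between any of jar_size1, jar_size2, jar_size3, jar_size4's own z axis and vertical above 0.5 rad).
It also fails if it takes over 96 s, if anything falls off the work surface, if the arm or the gripper's body presses on something with over 40 N, if the wrist force passes 120 N, or if a joint passes its speed limit or range.

## Robot

A 6-joint arm with a two-finger parallel gripper is mounted at the origin on a cart in front of the work surface, level with it; the furniture and walls round the work are solid. World frame = base frame: x ahead of the robot, y to its left, z up, the work surface at z = 0. Lengths are in m, angles in rad, forces in N, time in s.
With the tool pointing down it reaches from about 0.35 to 0.775 m from the base axis. Payload 5.5 kg.
Tool frame: the origin (TCP) lies at the very end of the fingers, on their centre line; the grasp point (between the pads) lies 19 mm behind it (robot.grip_depth is the distance from the TCP to the grasp point, in m); z points along the fingers, y is the line along which they close (so a half turn about z gives the same grasp; the last joint's range is limited). The gripper opens to 85 mm and grips with 20 to 120 N. Pads are 22 mm wide; open, the fingers measure 114 mm over their backs; the gripper's body (76 mm by 85 mm) begins 54 mm behind the grasp point. The pads swing forward as they close: fully open they stand 13 mm farther back than shut.
Start: joints at [1.042, 0.313, 0.046, 1.304, 0, 1.431], TCP at [0.218, 0.532, 0.231] pointing down, gripper open.
Joint ranges: [-2.76, 2.76], [-0.86, 1.69], [-1.03, 1.26], [-2.2, 2.34], [-1.47, 1.5], [-3.14, 3.14]. Speed limits (rad/s): [2.57, 2.57, 3.14, 3.14, 3.14, 3.14].

## Interface

Orientations are given as a rotation vector (axis times angle).
In Python, from bench import robot gives the robot as it stands.
- The arm moves only by the tool servo_tool, never from a script. Its argument "steps" is a list of rows, each an object of numbers: "dx", "dy", "dz": the shift along the tool's x, y, z each as a share of 200 mm, from -1 to 1; "spin": the turn about the tool's z as a share of pi/2 rad, from -1 to 1; "hand": the closure, from -1 (fully open) to 1 (shut). A call has 1 to 5 rows; each row is the pose to reach, as a shift and turn from the pose commanded when the call began, along the tool's axes at that moment; what a row does not reach only later rows make up. A row lasts 1/10 s, in which the tool goes at most 50 mm and 8.59 degrees, less where a joint would pass 70% of its speed; a pose out of reach is approached as far as the arm can. A call with a number of a shift or a turn outside -1 to 1 is refused whole. A call with a gripper value outside its range is refused whole. The fingers move at their own pace and stop on an object; "force" is the grip in N (left out, the last holds). Time passes only in rows, so rows that repeat a pose let the fingers close. It gives the time, the measured TCP pose, the force, the opening and the grip force at its end, in the units of the state.
- robot.get_obs(): the state, without advancing time (a new reading comes with each control period).
- robot.read_camera(name): name is "scene" or "top" or "wrist"; returns a dict with "frame" (384x512x3 uint8, red, green, blue), "fx", "fy", "cx", "cy" (pixels), "D" ([k1, k2, p1, p2, k3] as OpenCV has them; the pictures are not rectified), "R" (3x3) and "t" (3): a world point X has camera coordinates R X + t; the wrist camera has in their place "tool_from_camera" (4x4, takes a point from camera to tool coordinates, whose origin is the TCP and whose axes are the flange's). Camera axes: x right, y down, z forward; pixel columns grow to the right and rows downward; lengths in m; the calibration is good to about 2 mm. A picture is of the moment at which its call begins: read the wrist's pose just before it. There is no depth.
- robot.job_done(): hands the job in; it is judged then, once.
Trained networks look in the newest picture that a camera, given by its name, has taken for a name from the list of things; names that differ only in an ending like _2 or _b are one class to them, and where a whole thing is asked for, a point or a joint stands for the part that bears it (a point fixed in the world has none). Each returns a list of dicts, best first, with "score" (0 to 1); they miss things now and then, are a little off and sometimes report something else, mostly with a low value. They report only what shows in the picture. A call takes as long as a camera call. They do not tell look-alikes from the thing itself.
- robot.spot_in(camera, thing): "centre" ([x, y, z] in m, in world coordinates, good to about 4 mm: the middle of the surface that is visible of it).
- robot.masks_of(camera, thing): "pixels" (384x512 bool, what is visible of it).
The state is a dict: "clock": time; "qpos": joint angles; "dq": joint speeds; "joint_torque": joint torques, N m; "tool_pos": TCP position; "tcp_rot": TCP orientation; "contact_force": force on the tool from outside, world axes, zero at the start; "moment": the same for the moment, N m; "opening": opening from 0.0 (shut) to 1.0 (fully open); "gripper_force": force on a finger pad.
Only numpy, scipy, OpenCV 4.12 (cv2) and the standard library are available. Lean on these libraries where they do the work, as an engineer would, in place of code of your own. Each camera call takes 0.05 s, during which the arm holds its last target. There are 200 camera calls.

## Working session

There is one attempt and no reset: what is moved stays moved. The work goes in short steps, Python scripts to look and compute and a tool call to move; the robot and the scene stay as the last step left them, time stands still between calls to the robot, and variables do not carry over. Pictures are saved under pics/ and viewed, at most 14 in all, crops included, and the job is handed in when it is done.

Besides the shell and the picture viewer there is one more tool, called after ">>>" as a command line: name --argument value ..., lists and objects as JSON in quotes. servo_tool: Moves the arm, as the interface text tells. Its arguments: {"type":"object","properties":{"steps":{"type":"array","items":{"type":"object","properties":{"dx":{"type":"number"},"dy":{"type":"number"},"dz":{"type":"number"},"spin":{"type":"number"},"hand":{"type":"number"}}}},"force":{"type":"number"}},"required":["steps"]}

```bash
mkdir -p pics; ls; python3 - <<'E'
from bench import robot
import cv2,numpy as np
o=robot.get_obs();print({k:np.round(v,3) for k,v in o.items()})
for c in ("scene","top"):
    r=robot.read_camera(c);cv2.imwrite(f"pics/{c}0.png",r["frame"][...,::-1])
    print(c,np.round(r["R"],3).tolist(),np.round(r["t"],3),r["fx"],r["cx"],r["cy"])
    for n in ["stopper_size%d"%i for i in (1,2,3,4)]+["jar_size%d"%i for i in (1,2,3,4)]+["neck_cap","bottle_cork"]:
        print(n,[(np.round(d["centre"],3).tolist(),round(d["score"],2)) for d in robot.spot_in(c,n)][:4])
E
```

```text
pics
{'clock': np.float64(0.0), 'qpos': array([1.042, 0.314, 0.045, 1.304, 0.   , 1.431]), 'dq': array([ 0.   , -0.001, -0.002,  0.001, -0.   , -0.   ]), 'joint_torque': array([-2.0000e-03, -4.8063e+01,  2.9853e+01,  1.9000e-02, -0.0000e+00,
        0.0000e+00]), 'tool_pos': array([0.218, 0.532, 0.23 ]), 'tcp_rot': array([-6.070e-01, -3.082e+00,  3.000e-03]), 'contact_force': array([ 0.288,  0.441, -0.686]), 'moment': array([0.01 , 0.01 , 0.026]), 'gripper_force': np.float64(0.0), 'opening': np.float64(0.999)}
scene [[0.696, -0.718, -0.011], [-0.394, -0.368, -0.842], [0.601, 0.591, -0.539]] [-0.365  0.263  0.661] 362.93647471850767 253.38888742812134 191.558988078075
stopper_size1 [([0.45, 0.185, 0.038], 0.83), ([0.446, -0.173, 0.035], 0.7), ([0.677, 0.348, 0.037], 0.61), ([0.438, -0.284, 0.031], 0.57)]
stopper_size2 [([0.45, 0.185, 0.038], 0.83), ([0.446, -0.173, 0.035], 0.7), ([0.677, 0.348, 0.037], 0.61), ([0.438, -0.284, 0.031], 0.57)]
stopper_size3 [([0.45, 0.185, 0.038], 0.83), ([0.446, -0.173, 0.035], 0.7), ([0.677, 0.348, 0.037], 0.61), ([0.438, -0.284, 0.031], 0.57)]
stopper
[... 1240 characters left out ...]
038], 0.54), ([0.458, -0.162, 0.036], 0.54), ([0.678, 0.355, 0.038], 0.49), ([0.449, -0.036, 0.035], 0.45)]
jar_size1 [([0.576, -0.283, 0.03], 0.73), ([0.593, 0.076, 0.03], 0.68), ([0.456, 0.083, 0.006], 0.62), ([0.575, 0.196, 0.039], 0.52)]
jar_size2 [([0.576, -0.283, 0.03], 0.73), ([0.593, 0.076, 0.03], 0.68), ([0.456, 0.083, 0.006], 0.62), ([0.575, 0.196, 0.039], 0.52)]
jar_size3 [([0.576, -0.283, 0.03], 0.73), ([0.593, 0.076, 0.03], 0.68), ([0.456, 0.083, 0.006], 0.62), ([0.575, 0.196, 0.039], 0.52)]
jar_size4 [([0.576, -0.283, 0.03], 0.73), ([0.593, 0.076, 0.03], 0.68), ([0.456, 0.083, 0.006], 0.62), ([0.575, 0.196, 0.039], 0.52)]
neck_cap [([0.586, -0.159, 0.037], 0.46)]
bottle_cork []
```

View pics/top0.png

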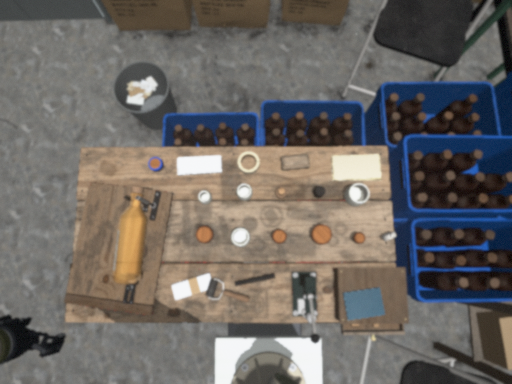

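View pics/scene0.png

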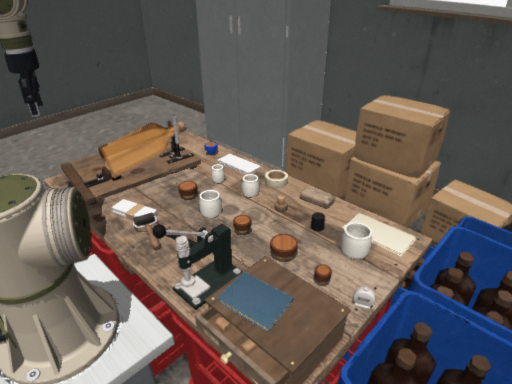

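The top view shows these (col,row):
- Stoppers: (204,233), (279,236), (320,233), (358,237).
- Jars: (204,196), (244,190), (240,236), (358,193).
- Things to leave alone: blue look-alike (156,163), neck cap (319,190), cork (281,190).

The scene view shows the tall press near (205,265). Next I move over the bench with the wrist camera.

>>> servo_tool --steps '[{"dx": -0.21, "dy": -0.14, "dz": -0.1, "spin": -0.08}, {"dx": -0.42, "dy": -0.28, "dz": -0.1, "spin": -0.16}, {"dx": -0.64, "dy": -0.42, "dz": -0.1, "spin": -0.248}, {"dx": -0.85, "dy": -0.55, "dz": -0.1, "spin": -0.248}, {"dx": -0.85, "dy": -0.55, "dz": -0.1, "spin": -0.248}]'

```text
invalid input
```

```bash
cat > h.py <<'E'
from bench import robot
import cv2,numpy as np
from scipy.spatial.transform import Rotation as Ro
def cam(name):
    o=robot.get_obs(); r=robot.read_camera(name)
    K=np.array([[r["fx"],0,r["cx"]],[0,r["fy"],r["cy"]],[0,0,1]]);D=np.array(r["D"],float)
    if name=="wrist":
        T=np.eye(4);T[:3,:3]=Ro.from_rotvec(o["tcp_rot"]).as_matrix();T[:3,3]=o["tool_pos"]
        C=T@np.array(r["tool_from_camera"]);Rw,c=C[:3,:3],C[:3,3]
    else: Rw=np.array(r["R"]).T;c=-Rw@np.array(r["t"])
    return dict(K=K,D=D,Rw=Rw,c=c,img=r["frame"],name=name)
def ray(C,uv):
    n=cv2.undistortPoints(np.array(uv,float).reshape(-1,1,2),C["K"],C["D"]).reshape(-1,2)
    return (C["Rw"]@np.c_[n,np.ones(len(n))].T).T
def onz(C,uv,z):
    d=ray(C,uv);return C["c"]+d*((z-C["c"][2])/d[:,2])[:,None]
def proj(C,P):
    P=np.asarray(P,float).reshape(-1,3);R=C["Rw"].T
    return cv2.projectPoints(P,cv2.Rodrigues(R)[0],-R@C["c"],C["K"],C["D"])[0].reshape(-1,2)
def save(C,f): cv2.imwrite("pics/"+f,C["img"][...,::-1])
E
python3 - <<'E'
from h import *
o=robot.get_obs();print(o["clock"],o["tool_pos"],Ro.from_rotvec(o["tcp_rot"]).as_matrix().round(3).tolist(),o["qpos"].round(2))
C=cam("wrist");save(C,"w1.png");print(C["c"],C["Rw"].round(2).tolist(),C["K"][0],np.round(C["c"]-o["tool_pos"],3))
T=cam("top")
for n in ("stopper_size1","jar_size1"):
    for m in robot.masks_of("top",n):
        ys,xs=np.nonzero(m["pixels"]);print(n,round(m["score"],2),xs.mean().round(1),ys.mean().round(1),len(xs),(np.ptp(xs)+1),(np.ptp(ys)+1),onz(T,[[xs.mean(),ys.mean()]],.034 if n[0]=='s' else .05).round(3))
E
```

```text
1.1 [0.2180307  0.53212647 0.23134284] [[-0.925, 0.379, 0.0], [0.379, 0.925, 0.0], [-0.0, 0.0, -1.0]] [ 1.04  0.31  0.05  1.3  -0.    1.43]
[0.15193595 0.55914965 0.37359393] [[0.38, 0.89, 0.27], [0.93, -0.36, -0.11], [0.0, 0.29, -0.96]] [271.65989911   0.         251.37805904] [-0.066  0.027  0.142]
stopper_size1 0.8 204.1 234.2 244 17 18 [[0.457 0.193 0.034]]
stopper_size1 0.7 321.6 233.7 328 20 20 [[ 0.459 -0.165  0.034]]
stopper_size1 0.66 155.1 163.7 137 13 13 [[0.68  0.354 0.034]]
jar_size1 0.86 356.2 194.4 440 25 23 [[ 0.577 -0.273  0.05 ]]
jar_size1 0.64 204.8 197.2 134 13 13 [[0.569 0.191 0.05 ]]
jar_size1 0.56 240.6 237.0 300 20 19 [[0.448 0.081 0.05 ]]
jar_size1 0.55 244.1 191.7 222 17 17 [[0.586 0.071 0.05 ]]
```

>>> servo_tool --steps '[{"dx": -0.21, "dy": -0.14, "dz": -0.1, "spin": -0.08, "hand": -1}, {"dx": -0.42, "dy": -0.28, "dz": -0.1, "spin": -0.16, "hand": -1}, {"dx": -0.64, "dy": -0.42, "dz": -0.1, "spin": -0.248, "hand": -1}, {"dx": -0.85, "dy": -0.55, "dz": -0.1, "spin": -0.248, "hand": -1}, {"dx": -0.85, "dy": -0.55, "dz": -0.1, "spin": -0.248, "hand": -1}]'

```text
clock: 1.8
tool_pos: [0.3359, 0.3625, 0.2516]
tcp_rot: [0.007, 3.14, -0.001]
contact_force: [-0.5, -0.3, 0.7]
opening: 1.0
gripper_force: 0.0
```

>>> servo_tool --steps '[{"dx": -0.2, "dy": -0.23, "dz": -0.1, "spin": 0, "hand": -1}, {"dx": -0.3, "dy": -0.46, "dz": -0.2, "spin": 0, "hand": -1}, {"dx": -0.42, "dy": -0.7, "dz": -0.25, "spin": 0, "hand": -1}, {"dx": -0.42, "dy": -0.9, "dz": -0.25, "spin": 0, "hand": -1}, {"dx": -0.42, "dy": -0.9, "dz": -0.25, "spin": 0, "hand": -1}]'

```text
clock: 2.3
tool_pos: [0.4189, 0.1827, 0.3021]
tcp_rot: [0.007, 3.14, -0.001]
contact_force: [-0.6, 0.6, 0.2]
opening: 0.999
gripper_force: 0.0
```

```bash
cat >> h.py <<'E'
def look(tag):
    o=robot.get_obs();print(o["clock"].round(2),o["tool_pos"].round(4))
    C=cam("wrist");save(C,tag+".png")
    for n in ("stopper_size1","jar_size1","bottle_cork","neck_cap"):
        for m in robot.masks_of("wrist",n):
            M=m["pixels"].astype(np.uint8);c=max(cv2.findContours(M,0,1)[0],key=len).reshape(-1,2)
            z=dict(s=.025,j=.03).get(n[0],.02)
            # rim/cap-top: fit ellipse to hull
            e=cv2.fitEllipse(cv2.convexHull(c)) if len(c)>8 else None
            print(n,round(m["score"],2),"px",c.mean(0).round(0),"bbox",c.min(0),c.max(0),"pos",onz(C,[e[0]],z)[0,:2].round(3) if e else "")
    return C
E
python3 -c "from h import *;look('w2')"
```

```text
Traceback (most recent call last):
  File "h.py", line 22, in look
    o=robot.get_obs();print(o["clock"].round(2),o["tool_pos"].round(4))
                            ^^^^^^^^^^^^^^^^
AttributeError: 'float' object has no attribute 'round'
```

```bash
sed -i 's/o\["clock"\].round(2)/round(float(o["clock"]),2)/' h.py
python3 -c "from h import *;look('w2')"
```

```text
2.3 [0.4189 0.1827 0.3021]
stopper_size1 0.98 px [ 43. 186.] bbox [ 23 167] [ 63 204] pos [ 0.457 -0.164]
stopper_size1 0.9 px [117. 182.] bbox [101 168] [131 196] pos [ 0.453 -0.036]
stopper_size1 0.89 px [259. 185.] bbox [243 168] [275 202] pos [0.458 0.195]
stopper_size1 0.48 px [338. 301.] bbox [332 292] [343 311] pos [0.683 0.342]
jar_size1 0.78 px [260. 250.] bbox [248 234] [271 265] pos [0.571 0.196]
jar_size1 0.7 px [188. 259.] bbox [173 241] [204 277] pos [0.589 0.073]
jar_size1 0.56 px [188. 181.] bbox [167 161] [208 201] pos [0.45  0.082]
jar_size1 0.56 px [ 10. 250.] bbox [  0 230] [ 27 272] pos [ 0.579 -0.278]
bottle_cork 0.66 px [127. 255.] bbox [118 245] [137 265] pos [ 0.586 -0.04 ]
neck_cap 0.96 px [ 63. 256.] bbox [ 50 244] [ 77 268] pos [ 0.591 -0.16 ]
```

View pics/w2.png

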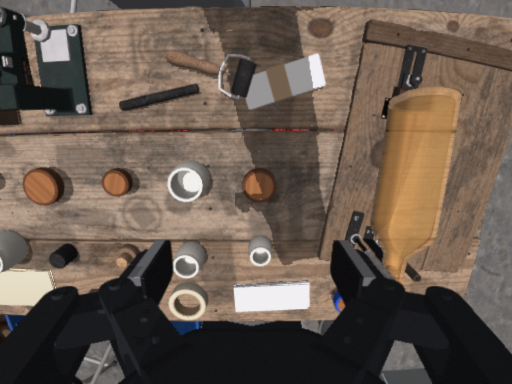

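The wrist view shows stopper4 (43,186), stopper2 (117,182), stopper3 (259,185), jar3 (188,181), jar2 (188,259), jar1 (260,250) and jar4 (10,250). Next is a second view, further right.

>>> servo_tool --steps '[{"dx": -0.1, "dy": -0.24, "dz": 0, "spin": 0, "hand": -1}, {"dx": -0.2, "dy": -0.48, "dz": 0, "spin": 0, "hand": -1}, {"dx": -0.2, "dy": -0.72, "dz": 0, "spin": 0, "hand": -1}, {"dx": -0.2, "dy": -1, "dz": 0, "spin": 0, "hand": -1}, {"dx": -0.2, "dy": -1, "dz": 0, "spin": 0, "hand": -1}]'

```text
clock: 3.05
tool_pos: [0.4583, -0.0165, 0.3007]
tcp_rot: [-0.003, -3.141, 0.001]
contact_force: [0.0, 1.2, -0.7]
opening: 1.001
gripper_force: 0.0
```

```bash
cat > fit.py <<'E'
from h import *
import pickle,os,sys
from scipy.optimize import minimize
def circ(x,y,z,d): a=np.linspace(0,2*np.pi,48);return np.c_[x+d/2*np.cos(a),y+d/2*np.sin(a),0*a+z]
def model(kind,i,p):
    x,y,dz=p;g=.009*(i-1)
    if kind=="s": C=[(.034,.036+g),(.016,.036+g)]
    else: h=.048+.004*(i-1);C=[(h,.035+g),(.7*h,.041+g),(0,.041+g)]
    return np.vstack([circ(x,y,z+dz,d) for z,d in C])
def view(name="wrist"):
    C=cam(name);C["m"]={}
    for k,n in (("s","stopper_size1"),("j","jar_size1")):
        C["m"][k]=[m["pixels"] for m in robot.masks_of(name,n)]
    return C
def cost(C,M,P):
    h=cv2.convexHull(proj(C,P).astype(np.float32)); b=np.zeros((384,512),np.uint8)
    cv2.fillConvexPoly(b,np.round(h*16).astype(np.int32),1,cv2.LINE_8,4)
    return 1-(b.astype(bool)&M).sum()/max(1,(b.astype(bool)|M).sum())
def fit(views,kind,i,p0,fixz=False):
    V=[]
    for C in views:
        u=proj(C,[[p0[0],p0[1],.03]])[0]
        for M in C["m"][kind]:
            ys,xs=np.nonzero(M)
            if np.hypot(xs.mean()-u[0],ys.mean()-u[1])<22: V.append((C,M));break
    f=lambda p:sum(cost(C,M,model(kind,i,[p[0],p[1],0 if fixz else p[2]])) for C,M in V)/max(1,len(V))
    s=np.array([[0,0,0],[.006,0,0],[0,.006,0],[0,0,.008]])+np.r_[p0,0]
    if fixz: s=s[:3,:2]
    r=minimize(f,s[0],method="Nelder-Mead",options=dict(initial_simplex=s,xatol=1e-4,fatol=1e-4))
    return r.x,r.fun,len(V)
E
cat > v.py <<'E'
from fit import *
V=pickle.load(open("v.pkl","rb")) if os.path.exists("v.pkl") else []
C=view();V.append(C);pickle.dump(V,open("v.pkl","wb"));save(C,f"v{len(V)}.png")
G=dict(s1=(.45,-.27),s2=(.453,-.036),s3=(.458,.195),s4=(.457,-.164),j1=(.571,.196),j2=(.589,.073),j3=(.45,.082),j4=(.579,-.278))
for k,g in G.items():
    for i in range(1,5):
        if abs(i-int(k[1]))<2:
            x,f,n=fit(V,k[0],i,g);print(k,"as",i,x.round(4),"err",round(f,3),n, fit(V,k[0],i,g,True)[0].round(4) if i==int(k[1]) else "")
E
python3 v.py
```

```text
s1 as 1 [ 0.447  -0.2782 -0.0016] err 0.137 1 [ 0.4469 -0.2796]
s1 as 2 [ 0.4472 -0.2714  0.0031] err 0.407 1 
s2 as 1 [ 0.4426 -0.0316  0.0579] err 0.023 1 
s2 as 2 [ 0.4558 -0.0351 -0.0263] err 0.03 1 [ 0.4516 -0.0333]
s2 as 3 [ 0.4689 -0.0388 -0.11  ] err 0.029 1 
s3 as 2 [0.449  0.1683 0.049 ] err 0.031 1 
s3 as 3 [ 0.4601  0.2006 -0.015 ] err 0.024 1 [0.4579 0.1935]
s3 as 4 [ 0.4718  0.2346 -0.082 ] err 0.022 1 
s4 as 3 [ 0.4502 -0.15    0.0414] err 0.022 1 
s4 as 4 [ 0.4599 -0.1704 -0.0164] err 0.016 1 [ 0.4578 -0.1646]
j1 as 1 [ 0.5915  0.2158 -0.0355] err 0.046 1 [0.5744 0.1971]
j1 as 2 [ 0.6325  0.262  -0.1284] err 0.05 1 
j2 as 1 [0.5769 0.0668 0.0323] err 0.07 1 
j2 as 2 [ 0.6114  0.0824 -0.0405] err 0.049 1 [0.5907 0.0748]
j2 as 3 [ 0.6449  0.0976 -0.1114] err 0.043 1 
j3 as 2 [0.4446 0.0752 0.0383] err 0.031 1 
j3 as 3 [ 0.4537  0.0893 -0.0239] err 0.031 1 [0.4489 0.0822]
j3 as 4 [ 0.4643  0.1061 -0.0939] err 0.026 1 
j4 as 3 [ 0.5655 -0.2587  0.034 ] err 0.037 1 
j4 as 4 [ 0.5899 -0.2924 -0.0196] err 0.022 1 [ 0.5795 -0.2779]
```

```bash
python3 -c "from h import *;print(robot.get_obs()['tool_pos'])"
```

```text
[ 0.45793441 -0.01295165  0.30098528]
```

View pics/v1.png

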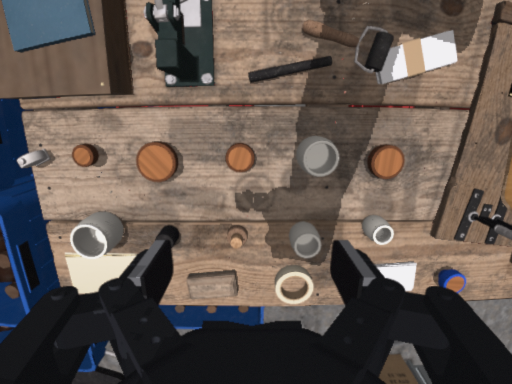

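The picture shows s1 (84,155), s4 (156,161), s2 (240,157), s3 (387,161), jar4 (95,235), jar2 (305,240), jar3 (318,157), jar1 (378,230) and the press at (185,40). One more view follows, settled and nearer stopper 3, to triangulate.

>>> servo_tool --steps '[{"dx": 0.1, "dy": 0.24, "dz": 0.1, "spin": 0, "hand": -1}, {"dx": 0.2, "dy": 0.48, "dz": 0.2, "spin": 0, "hand": -1}, {"dx": 0.2, "dy": 0.73, "dz": 0.25, "spin": 0, "hand": -1}, {"dx": 0.2, "dy": 0.73, "dz": 0.25, "spin": 0, "hand": -1}, {"dx": 0.2, "dy": 0.73, "dz": 0.25, "spin": 0, "hand": -1}]'

```text
clock: 3.7
tool_pos: [0.4164, 0.1355, 0.2509]
tcp_rot: [0.013, -3.141, -0.0]
contact_force: [0.3, 0.3, -0.5]
opening: 1.003
gripper_force: 0.0
```

```bash
python3 v.py | grep -v "as 1 0" ; python3 - <<'E'
from fit import *
V=pickle.load(open("v.pkl","rb"));print(V[-1]["c"],robot.get_obs()["tool_pos"])
for k,g in dict(s3=(.458,.195),j3=(.45,.082)).items(): print(k,fit(V[-1:],k[0],3,g,True))
E
```

```text
s1 as 1 [ 0.447  -0.2782 -0.0016] err 0.137 1 [ 0.4469 -0.2796]
s1 as 2 [ 0.4472 -0.2714  0.0031] err 0.407 1 
s2 as 1 [ 0.4496 -0.0313  0.0099] err 0.196 2 
s2 as 2 [ 0.4531 -0.0352 -0.0041] err 0.095 2 [ 0.4532 -0.0349]
s2 as 3 [ 0.457  -0.0402 -0.0237] err 0.292 2 
s3 as 2 [0.4552 0.1906 0.012 ] err 0.158 2 
s3 as 3 [ 0.4592  0.1961 -0.0066] err 0.067 2 [0.4579 0.1935]
s3 as 4 [ 0.4641  0.2023 -0.0265] err 0.224 2 
s4 as 3 [ 0.4537 -0.1605  0.0071] err 0.159 2 
s4 as 4 [ 0.4588 -0.1671 -0.0059] err 0.037 2 [ 0.4572 -0.1641]
j1 as 1 [ 0.5752  0.1972 -0.0022] err 0.13 2 [0.5747 0.1965]
j1 as 2 [ 0.5879  0.205  -0.0293] err 0.312 2 
j2 as 1 [0.585  0.0725 0.013 ] err 0.14 2 
j2 as 2 [ 0.5896  0.0727 -0.0022] err 0.125 2 [0.5882 0.073 ]
j2 as 3 [ 0.599   0.0725 -0.0234] err 0.284 2 
j3 as 2 [0.4446 0.0752 0.0383] err 0.031 1 
j3 as 3 [ 0.4537  0.0893 -0.0239] err 0.031 1 [0.4489 0.0822]
j3 as 4 [ 0.4643  0.1061 -0.0939] err 0.026 1 
j4 as 3 [ 0.5803 -0.2758  0.0024] err 0.107 2 
j4 as 4 [ 0.5797 -0.2792  0.0039] err 0.076 2 [ 0.5817 -0.2821]
[0.34500983 0.13432913 0.39321898] [0.41795149 0.13234541 0.25170275]
s3 (array([0.45932532, 0.19566431]), np.float64(0.11111111111111116), 1)
j3 (array([0.45 , 0.082]), np.float64(0.0), 0)
```

>>> servo_tool --steps '[{"dx": -0.1, "dy": 0.2, "dz": 0.2, "spin": 0, "hand": -1}, {"dx": -0.2, "dy": 0.31, "dz": 0.4, "spin": 0, "hand": -1}, {"dx": -0.2, "dy": 0.31, "dz": 0.65, "spin": 0, "hand": -1}, {"dx": -0.2, "dy": 0.31, "dz": 0.65, "spin": 0, "hand": -1}, {"dx": -0.2, "dy": 0.31, "dz": 0.65, "spin": 0, "hand": -1}]'

```text
clock: 4.35
tool_pos: [0.4567, 0.1927, 0.1204]
tcp_rot: [-0.001, -3.138, 0.002]
contact_force: [0.6, -1.1, 0.1]
opening: 0.999
gripper_force: 0.0
```

```bash
cat > near.py <<'E'
from fit import *
# usage: near.py tag k x y [k x y ...]
C=view();save(C,sys.argv[1]+".png");a=sys.argv[2:];o=robot.get_obs();print(round(float(o["clock"]),2),o["tool_pos"].round(4))
vis=C["img"][...,::-1].copy()
for j in range(0,len(a),3):
    k,i,g=a[j][0],int(a[j][1]),(float(a[j+1]),float(a[j+2]))
    x,f,n=fit([C],k,i,g,True);print(a[j],x.round(4),"err",round(f,3),n)
    cv2.polylines(vis,[cv2.convexHull(proj(C,model(k,i,[*x,0])).astype(np.int32))],True,(0,255,0),1)
cv2.imwrite("pics/"+sys.argv[1]+".png",vis)
E
python3 near.py n3 s3 .458 .1945 j3 .449 .082
```

```text
4.5 [0.4595 0.1936 0.1239]
s3 [0.4581 0.1945] err 0.062 1
j3 [0.4484 0.0836] err 0.089 1
```

View pics/n3.png

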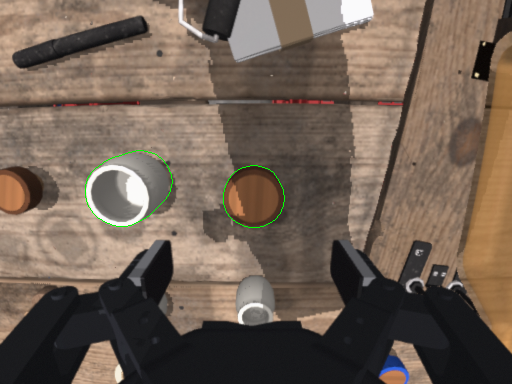

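>>> servo_tool --steps '[{"dx": 0, "dy": 0, "dz": 0.2, "spin": 0, "hand": -1}, {"dx": 0, "dy": 0, "dz": 0.4, "spin": 0, "hand": -1}, {"dx": 0, "dy": 0, "dz": 0.54, "spin": 0, "hand": -1}, {"dx": 0, "dy": 0, "dz": 0.54, "spin": 0, "hand": -1}, {"dx": 0, "dy": 0, "dz": 0.54, "spin": 0, "hand": -0.2}]'

```text
clock: 5.0
tool_pos: [0.4591, 0.194, 0.0152]
tcp_rot: [-0.0, 3.139, 0.001]
contact_force: [0.2, 0.1, 0.5]
opening: 0.855
gripper_force: 0.0
```

>>> servo_tool --force 35 --steps '[{"dx": 0, "dy": 0, "dz": 0, "spin": 0, "hand": 1}, {"dx": 0, "dy": 0, "dz": 0, "spin": 0, "hand": 1}, {"dx": 0, "dy": 0, "dz": 0, "spin": 0, "hand": 1}, {"dx": 0, "dy": 0, "dz": 0, "spin": 0, "hand": 1}, {"dx": 0, "dy": 0, "dz": 0, "spin": 0, "hand": 1}]'

```text
clock: 5.5
tool_pos: [0.4601, 0.1944, 0.0162]
tcp_rot: [-0.001, 3.136, 0.002]
contact_force: [-1.3, -0.8, 5.9]
opening: 0.615
gripper_force: 35.6
```

>>> servo_tool --steps '[{"dx": 0, "dy": 0, "dz": -0.2, "spin": 0, "hand": 1}, {"dx": 0, "dy": 0, "dz": -0.45, "spin": 0, "hand": 1}, {"dx": 0.048, "dy": -0.2, "dz": -0.45, "spin": 0, "hand": 1}, {"dx": 0.048, "dy": -0.4, "dz": -0.45, "spin": 0, "hand": 1}, {"dx": 0.048, "dy": -0.555, "dz": -0.45, "spin": 0, "hand": 1}]'

```text
clock: 6.0
tool_pos: [0.4493, 0.0817, 0.1059]
tcp_rot: [-0.002, 3.137, -0.0]
contact_force: [0.0, 0.1, 0.1]
opening: 0.616
gripper_force: 37.7
```

>>> servo_tool --steps '[{"dx": 0, "dy": 0, "dz": 0, "spin": 0, "hand": 1}, {"dx": 0, "dy": 0, "dz": 0, "spin": 0, "hand": 1}, {"dx": 0, "dy": 0, "dz": 0, "spin": 0, "hand": 1}]'

```text
clock: 6.3
tool_pos: [0.4488, 0.0835, 0.1042]
tcp_rot: [-0.002, 3.14, 0.001]
contact_force: [0.5, -0.1, -1.4]
opening: 0.618
gripper_force: 37.7
```

View pics/p3.png

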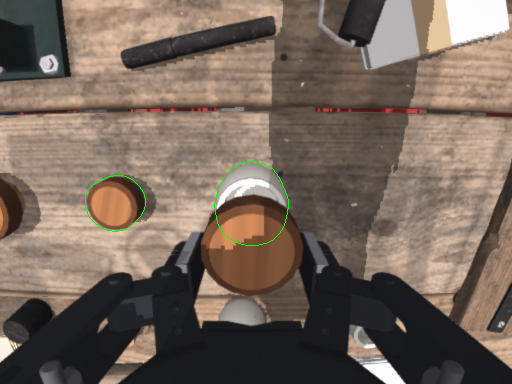

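>>> servo_tool --steps '[{"dx": 0, "dy": 0, "dz": 0.1, "spin": 0, "hand": 1}, {"dx": 0, "dy": 0, "dz": 0.16, "spin": 0, "hand": 1}, {"dx": 0, "dy": 0, "dz": 0.2, "spin": 0, "hand": 1}, {"dx": 0, "dy": 0, "dz": 0.24, "spin": 0, "hand": 1}, {"dx": 0, "dy": 0, "dz": 0.24, "spin": 0, "hand": 1}]'

```text
clock: 6.95
tool_pos: [0.4485, 0.0835, 0.0554]
tcp_rot: [-0.003, 3.141, 0.001]
contact_force: [-0.0, 1.5, 1.2]
opening: 0.617
gripper_force: 39.1
```

>>> servo_tool --steps '[{"dx": 0, "dy": 0, "dz": 0, "spin": 0, "hand": -0.6}, {"dx": 0, "dy": 0, "dz": 0, "spin": 0, "hand": -0.6}, {"dx": 0, "dy": 0, "dz": 0, "spin": 0, "hand": -0.6}, {"dx": 0, "dy": 0, "dz": -0.15, "spin": 0, "hand": -1}, {"dx": 0, "dy": 0, "dz": -0.35, "spin": 0, "hand": -1}]'

```text
clock: 7.45
tool_pos: [0.4462, 0.0829, 0.1243]
tcp_rot: [0.001, -3.137, 0.0]
contact_force: [1.0, 0.3, -0.5]
opening: 0.996
gripper_force: 0.0
```

>>> servo_tool --steps '[{"dx": 0, "dy": -0.2, "dz": -0.1, "spin": 0, "hand": -1}, {"dx": -0.025, "dy": -0.4, "dz": -0.1, "spin": 0, "hand": -1}, {"dx": -0.025, "dy": -0.59, "dz": -0.1, "spin": 0, "hand": -1}, {"dx": -0.025, "dy": -0.59, "dz": -0.1, "spin": 0, "hand": -1}, {"dx": -0.025, "dy": -0.59, "dz": -0.1, "spin": 0, "hand": -1}]'

```text
clock: 7.95
tool_pos: [0.4531, -0.0356, 0.1452]
tcp_rot: [-0.003, -3.141, -0.001]
contact_force: [0.0, 0.1, 0.3]
opening: 1.003
gripper_force: 0.0
```

```bash
CMD=.453,-.0351,.1453 python3 near.py n2 s2 .453 -.035 j2 .589 .073 j3 .449 .083 s4 .457 -.164
```

```text
8.1 [ 0.453  -0.0341  0.1451]
s2 [ 0.4523 -0.034 ] err 0.071 1
j2 [0.5991 0.0635] err 0.733 1
j3 [0.449 0.083] err 0.0 0
s4 [ 0.4577 -0.1629] err 0.074 1
```

View pics/n2.png

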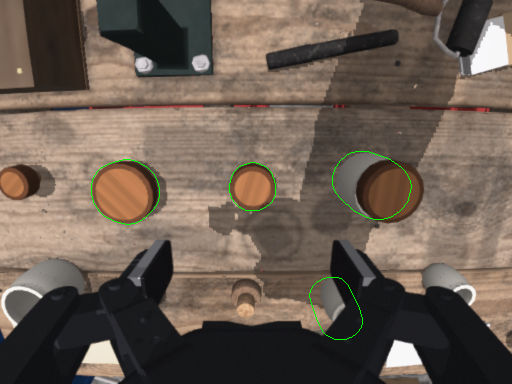

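Stopper 3 sits on its jar at (390,190) and looks level. Stopper 2 is at (252,187), and the fit is good.

>>> servo_tool --steps '[{"dx": 0, "dy": 0.005, "dz": 0.22, "spin": 0, "hand": -1}, {"dx": 0, "dy": 0.005, "dz": 0.45, "spin": 0, "hand": -1}, {"dx": 0, "dy": 0.005, "dz": 0.65, "spin": 0, "hand": -1}, {"dx": 0, "dy": 0.005, "dz": 0.65, "spin": 0, "hand": -1}, {"dx": 0, "dy": 0.005, "dz": 0.65, "spin": 0, "hand": 0}]'

```text
clock: 8.6
tool_pos: [0.4527, -0.033, 0.0154]
tcp_rot: [0.004, -3.139, -0.001]
contact_force: [-0.9, 0.3, 0.9]
opening: 0.855
gripper_force: 0.0
```

>>> servo_tool --force 35 --steps '[{"dx": 0, "dy": 0, "dz": 0, "spin": 0, "hand": 1}, {"dx": 0, "dy": 0, "dz": 0, "spin": 0, "hand": 1}, {"dx": 0, "dy": 0, "dz": 0, "spin": 0, "hand": 1}, {"dx": 0, "dy": 0, "dz": 0, "spin": 0, "hand": 1}, {"dx": 0, "dy": 0, "dz": 0, "spin": 0, "hand": 1}]'

```text
clock: 9.1
tool_pos: [0.4554, -0.0343, 0.0177]
tcp_rot: [-0.001, 3.137, -0.001]
contact_force: [-0.3, 1.5, 4.9]
opening: 0.51
gripper_force: 34.9
```

>>> servo_tool --steps '[{"dx": 0, "dy": 0, "dz": -0.2, "spin": 0, "hand": 1}, {"dx": 0, "dy": 0, "dz": -0.45, "spin": 0, "hand": 1}, {"dx": 0, "dy": 0, "dz": -0.6, "spin": 0, "hand": 1}, {"dx": 0, "dy": 0, "dz": -0.6, "spin": 0, "hand": 1}, {"dx": 0, "dy": 0, "dz": -0.6, "spin": 0, "hand": 1}]'

```text
clock: 9.6
tool_pos: [0.4545, -0.0343, 0.1372]
tcp_rot: [-0.001, 3.137, -0.002]
contact_force: [-0.3, 0.8, -1.3]
opening: 0.512
gripper_force: 36.3
```

>>> servo_tool --steps '[{"dx": -0.2, "dy": 0.02, "dz": 0, "spin": 0, "hand": 1}, {"dx": -0.45, "dy": 0.02, "dz": 0, "spin": 0, "hand": 1}, {"dx": -0.735, "dy": 0.02, "dz": 0, "spin": 0, "hand": 1}, {"dx": -0.735, "dy": 0.02, "dz": 0, "spin": 0, "hand": 1}, {"dx": -0.735, "dy": 0.02, "dz": 0, "spin": 0, "hand": 1}]'

```text
clock: 10.1
tool_pos: [0.6004, -0.0298, 0.1329]
tcp_rot: [0.002, -3.138, -0.001]
contact_force: [0.1, 0.2, -0.5]
opening: 0.509
gripper_force: 36.3
```

>>> servo_tool --steps '[{"dx": 0, "dy": 0, "dz": 0, "spin": 0, "hand": 1}, {"dx": 0, "dy": 0, "dz": 0, "spin": 0, "hand": 1}]'

```text
clock: 10.3
tool_pos: [0.5984, -0.0298, 0.135]
tcp_rot: [0.001, -3.14, -0.001]
contact_force: [-0.1, 0.1, -0.0]
opening: 0.505
gripper_force: 36.3
```

```bash
CMD=.6,-.0301,.1353 python3 near.py n2b j2 .589 .073 j1 .574 .196
```

```text
10.45 [ 0.5994 -0.0299  0.1358]
j2 [0.5921 0.072 ] err 0.089 1
j1 [0.5762 0.2005] err 0.068 1
```

View pics/n2b.png

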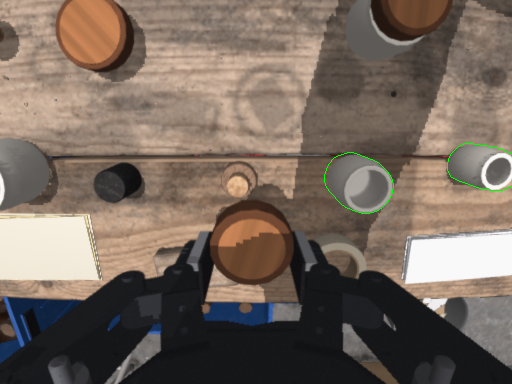

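The outlines fit jar2 (rim centre about 367,189) and jar1 (about 496,171). I'll check with the rim centre.

```bash
CMD=.6,-.0301,.1353 python3 - <<'E'
from fit import *
C=cam("wrist");print(onz(C,[[367,189.5]],.052).round(4),onz(C,[[496,171]],.048).round(4))
g=cv2.resize(C["img"][130:230,300:400,::-1],None,fx=6,fy=6,interpolation=cv2.INTER_CUBIC)
for p in ([.5921,.072],[.589,.073]):
    for d in (.044,.035):
        q=(proj(C,circ(*p,.052,d))-[300,130]+.5)*6
        cv2.polylines(g,[q.astype(np.int32)],True,(0,255,0) if p[0]>.59 else (0,0,255),1)
cv2.imwrite("pics/j2z.png",g)
E
```

```text
[[0.5918 0.0706 0.052 ]] [[0.5752 0.1931 0.048 ]]
```

View pics/j2z.png

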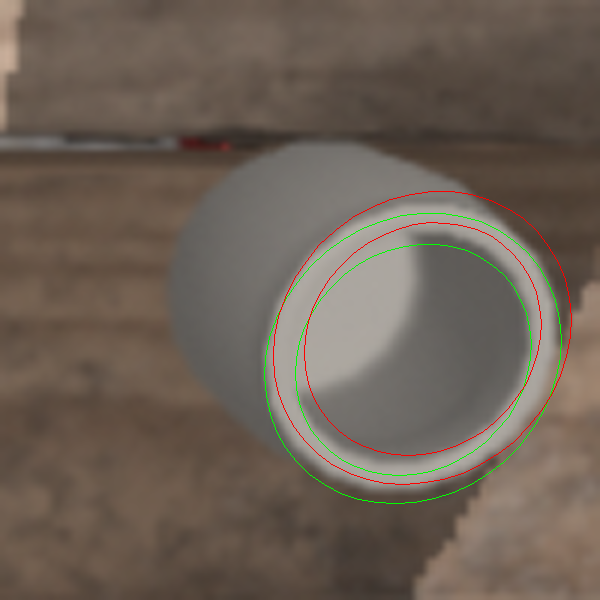

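>>> servo_tool --steps '[{"dx": 0.044, "dy": 0.2, "dz": 0, "spin": 0, "hand": 1}, {"dx": 0.044, "dy": 0.4, "dz": 0, "spin": 0, "hand": 1}, {"dx": 0.044, "dy": 0.51, "dz": 0, "spin": 0, "hand": 1}, {"dx": 0.044, "dy": 0.51, "dz": 0.1, "spin": 0, "hand": 1}, {"dx": 0.044, "dy": 0.51, "dz": 0.15, "spin": 0, "hand": 1}]'

```text
clock: 11.0
tool_pos: [0.5906, 0.073, 0.1048]
tcp_rot: [0.004, -3.141, 0.0]
contact_force: [-0.1, -0.7, -0.4]
opening: 0.509
gripper_force: 36.3
```

>>> servo_tool --steps '[{"dx": 0, "dy": 0, "dz": 0.06, "spin": 0, "hand": 1}, {"dx": 0, "dy": 0, "dz": 0.14, "spin": 0, "hand": 1}, {"dx": 0, "dy": 0, "dz": 0.2, "spin": 0, "hand": 1}, {"dx": 0, "dy": 0, "dz": 0.26, "spin": 0, "hand": 1}, {"dx": 0, "dy": 0, "dz": 0.26, "spin": 0, "hand": 1}]'

```text
clock: 11.5
tool_pos: [0.5916, 0.0715, 0.0525]
tcp_rot: [0.0, 3.141, -0.0]
contact_force: [-0.4, 0.2, -1.2]
opening: 0.509
gripper_force: 39.5
```

>>> servo_tool --steps '[{"dx": 0, "dy": 0, "dz": 0, "spin": 0, "hand": -0.4}, {"dx": 0, "dy": 0, "dz": 0, "spin": 0, "hand": -0.5}, {"dx": 0, "dy": 0, "dz": 0, "spin": 0, "hand": -0.5}, {"dx": 0, "dy": 0, "dz": -0.25, "spin": 0, "hand": -0.5}, {"dx": 0, "dy": 0, "dz": -0.5, "spin": 0, "hand": -1}]'

```text
clock: 12.0
tool_pos: [0.5897, 0.0721, 0.1527]
tcp_rot: [0.001, -3.137, -0.0]
contact_force: [2.1, -0.1, -0.1]
opening: 0.897
gripper_force: 0.0
```

>>> servo_tool --steps '[{"dx": 0.15, "dy": -0.2, "dz": -0.1, "spin": 0, "hand": -1}, {"dx": 0.3, "dy": -0.4, "dz": -0.2, "spin": 0, "hand": -1}, {"dx": 0.45, "dy": -0.6, "dz": -0.2, "spin": 0, "hand": -1}, {"dx": 0.6, "dy": -0.8, "dz": -0.2, "spin": 0, "hand": -1}, {"dx": 0.6, "dy": -1, "dz": -0.2, "spin": 0, "hand": -1}]'

```text
clock: 12.5
tool_pos: [0.4683, -0.128, 0.194]
tcp_rot: [0.003, -3.141, -0.001]
contact_force: [1.7, 0.6, -0.0]
opening: 0.998
gripper_force: 0.0
```

>>> servo_tool --steps '[{"dx": 0.06, "dy": -0.18, "dz": 0, "spin": 0, "hand": -1}, {"dx": 0.06, "dy": -0.18, "dz": 0, "spin": 0, "hand": -1}, {"dx": 0.06, "dy": -0.18, "dz": 0, "spin": 0, "hand": -1}, {"dx": 0.06, "dy": -0.18, "dz": 0, "spin": 0, "hand": -1}]'

```text
clock: 12.9
tool_pos: [0.4597, -0.1633, 0.1933]
tcp_rot: [-0.002, 3.142, 0.001]
contact_force: [-0.3, 0.9, 0.4]
opening: 0.999
gripper_force: 0.0
```

```bash
CMD=.4592,-.1641,.1933 python3 near.py n4 s4 .4577 -.163 s1 .447 -.278 j4 .58 -.279 
CMD=0,0,0 python3 - <<'E'
from h import *
s=cam("scene")["img"];w=cv2.imread("pics/n4.png")
cv2.imwrite("pics/c4.png",np.vstack([cv2.resize(s[100:384,100:400,::-1],(400,379)),cv2.resize(w[:280],(400,219))]))
E
```

```text
13.05 [ 0.4599 -0.1628  0.1933]
s4 [ 0.4578 -0.1655] err 0.062 1
s1 [ 0.4452 -0.2802] err 0.092 1
j4 [ 0.5829 -0.2708] err 0.717 1
```

View pics/c4.png

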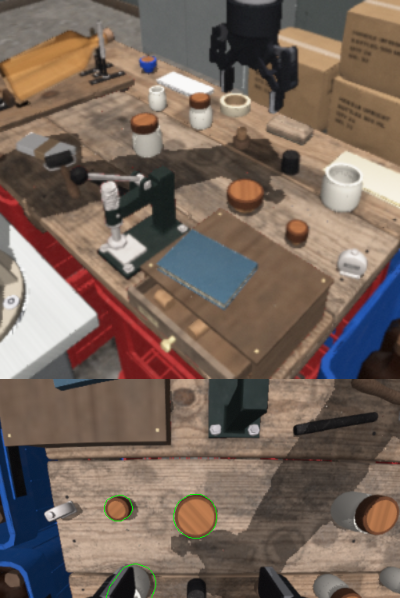

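The composite shows jars 3 and 2 closed and level. Stopper 4 (195,516) and stopper 1 (118,508) are outlined well. I'll descend gently beside the press, watching the force.

>>> servo_tool --steps '[{"dx": 0.006, "dy": 0, "dz": 0.15, "spin": 0, "hand": -1}, {"dx": 0.006, "dy": 0, "dz": 0.3, "spin": 0, "hand": -1}, {"dx": 0.006, "dy": 0, "dz": 0.4, "spin": 0, "hand": -1}, {"dx": 0.006, "dy": 0, "dz": 0.5, "spin": 0, "hand": -1}, {"dx": 0.006, "dy": 0, "dz": 0.5, "spin": 0, "hand": -1}]'

```text
clock: 13.6
tool_pos: [0.4567, -0.1621, 0.0908]
tcp_rot: [0.004, -3.137, -0.004]
contact_force: [-0.9, 0.4, 0.1]
opening: 1.002
gripper_force: 0.0
```

>>> servo_tool --steps '[{"dx": 0, "dy": 0, "dz": 0.07, "spin": 0, "hand": -1}, {"dx": 0, "dy": 0, "dz": 0.14, "spin": 0, "hand": -1}, {"dx": 0, "dy": 0, "dz": 0.2, "spin": 0, "hand": -1}, {"dx": 0, "dy": 0, "dz": 0.25, "spin": 0, "hand": -1}, {"dx": 0, "dy": 0, "dz": 0.25, "spin": 0, "hand": -1}]'

```text
clock: 14.1
tool_pos: [0.4578, -0.1634, 0.0424]
tcp_rot: [0.002, -3.14, -0.002]
contact_force: [-0.9, -0.8, -0.8]
opening: 1.002
gripper_force: 0.0
```

>>> servo_tool --steps '[{"dx": 0, "dy": 0, "dz": 0.06, "spin": 0, "hand": -1}, {"dx": 0, "dy": 0, "dz": 0.12, "spin": 0, "hand": -1}, {"dx": 0, "dy": 0, "dz": 0.16, "spin": 0, "hand": -1}, {"dx": 0, "dy": 0, "dz": 0.16, "spin": 0, "hand": -0.8}, {"dx": 0, "dy": 0, "dz": 0.16, "spin": 0, "hand": -0.6}]'

```text
clock: 14.6
tool_pos: [0.4582, -0.1639, 0.011]
tcp_rot: [0.001, -3.141, -0.001]
contact_force: [0.2, -0.1, 0.2]
opening: 0.799
gripper_force: 0.0
```

>>> servo_tool --force 35 --steps '[{"dx": 0, "dy": 0, "dz": 0, "spin": 0, "hand": 1}, {"dx": 0, "dy": 0, "dz": 0, "spin": 0, "hand": 1}, {"dx": 0, "dy": 0, "dz": 0, "spin": 0, "hand": 1}, {"dx": 0, "dy": 0, "dz": 0, "spin": 0, "hand": 1}]'

```text
clock: 15.0
tool_pos: [0.4589, -0.1642, 0.0117]
tcp_rot: [-0.001, 3.141, -0.001]
contact_force: [0.4, -0.1, 1.6]
opening: 0.724
gripper_force: 38.1
```

>>> servo_tool --steps '[{"dx": 0, "dy": 0, "dz": -0.2, "spin": 0, "hand": 1}, {"dx": 0, "dy": 0, "dz": -0.45, "spin": 0, "hand": 1}, {"dx": 0, "dy": 0, "dz": -0.65, "spin": 0, "hand": 1}, {"dx": 0, "dy": 0, "dz": -0.65, "spin": 0, "hand": 1}]'

```text
clock: 15.4
tool_pos: [0.4619, -0.1659, 0.147]
tcp_rot: [-0.001, 3.132, -0.008]
contact_force: [0.0, -0.4, -0.5]
opening: 0.723
gripper_force: 38.7
```

>>> servo_tool --steps '[{"dx": -0.2, "dy": -0.03, "dz": 0, "spin": 0, "hand": 1}, {"dx": -0.45, "dy": -0.03, "dz": 0, "spin": 0, "hand": 1}, {"dx": -0.71, "dy": -0.03, "dz": 0, "spin": 0, "hand": 1}, {"dx": -0.71, "dy": -0.03, "dz": 0, "spin": 0, "hand": 1}, {"dx": -0.71, "dy": -0.03, "dz": 0, "spin": 0, "hand": 1}]'

```text
clock: 15.9
tool_pos: [0.6004, -0.1694, 0.1389]
tcp_rot: [0.003, -3.138, -0.002]
contact_force: [0.5, -0.6, 0.5]
opening: 0.717
gripper_force: 38.7
```

>>> servo_tool --steps '[{"dx": 0, "dy": 0, "dz": 0, "spin": 0, "hand": 1}, {"dx": 0, "dy": 0, "dz": 0, "spin": 0, "hand": 1}, {"dx": 0, "dy": 0, "dz": 0, "spin": 0, "hand": 1}]'

```text
clock: 16.2
tool_pos: [0.5994, -0.17, 0.1419]
tcp_rot: [-0.0, 3.141, -0.0]
contact_force: [-0.4, -0.4, -0.9]
opening: 0.72
gripper_force: 38.7
```

```bash
CMD=.6,-.1701,.1413 python3 near.py n4b j4 .58 -.279; CMD=.6,-.1701,.1413 python3 - <<'E'
from fit import *
C=cam("wrist");u=proj(C,[[.58,-.279,.06]])[0].astype(int);print(u)
x0,y0=max(u[0]-60,0),max(u[1]-60,0)
g=cv2.resize(C["img"][y0:y0+120,x0:x0+130,::-1],None,fx=5,fy=5,interpolation=cv2.INTER_CUBIC)
x,_,_=fit([view()],"j",4,(.58,-.279),True)
for d in (.062,.053): cv2.polylines(g,[((proj(C,circ(*x,.06,d))-[x0,y0]+.5)*5).astype(np.int32)],True,(0,255,0),1)
cv2.imwrite("pics/j4z.png",g)
E
```

```text
16.35 [ 0.6    -0.1701  0.142 ]
j4 [ 0.5808 -0.2775] err 0.062 1
[124 176]
```

View pics/j4z.png

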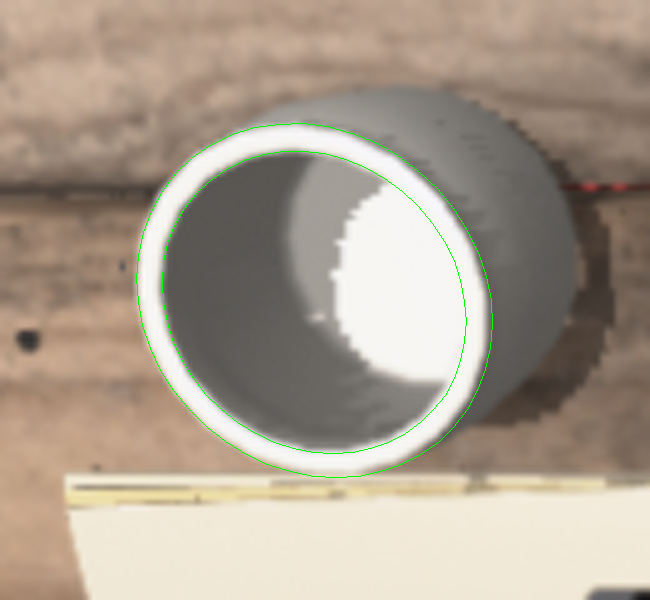

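The overlay sits right on jar 4's rim, so I'll place stopper 4.

>>> servo_tool --steps '[{"dx": 0.095, "dy": -0.2, "dz": 0, "spin": 0, "hand": 1}, {"dx": 0.095, "dy": -0.4, "dz": 0, "spin": 0, "hand": 1}, {"dx": 0.095, "dy": -0.537, "dz": 0, "spin": 0, "hand": 1}, {"dx": 0.095, "dy": -0.537, "dz": 0.08, "spin": 0, "hand": 1}, {"dx": 0.095, "dy": -0.537, "dz": 0.15, "spin": 0, "hand": 1}]'

```text
clock: 17.05
tool_pos: [0.5816, -0.2789, 0.1111]
tcp_rot: [0.002, 3.141, -0.001]
contact_force: [-0.5, 1.3, 0.1]
opening: 0.722
gripper_force: 38.7
```

>>> servo_tool --steps '[{"dx": 0, "dy": 0, "dz": 0.06, "spin": 0, "hand": 1}, {"dx": 0, "dy": 0, "dz": 0.14, "spin": 0, "hand": 1}, {"dx": 0, "dy": 0, "dz": 0.2, "spin": 0, "hand": 1}, {"dx": 0, "dy": 0, "dz": 0.27, "spin": 0, "hand": 1}, {"dx": 0, "dy": 0, "dz": 0.27, "spin": 0, "hand": 1}]'

```text
clock: 17.55
tool_pos: [0.5812, -0.2769, 0.0558]
tcp_rot: [0.002, -3.141, -0.001]
contact_force: [-0.3, -0.3, -1.4]
opening: 0.721
gripper_force: 40.1
```

>>> servo_tool --steps '[{"dx": 0, "dy": 0, "dz": 0, "spin": 0, "hand": -0.9}, {"dx": 0, "dy": 0, "dz": 0, "spin": 0, "hand": -1}, {"dx": 0, "dy": 0, "dz": 0, "spin": 0, "hand": -1}, {"dx": 0, "dy": 0, "dz": -0.25, "spin": 0, "hand": -1}, {"dx": 0, "dy": 0, "dz": -0.5, "spin": 0, "hand": -1}]'

```text
clock: 18.05
tool_pos: [0.5802, -0.2765, 0.1568]
tcp_rot: [0.001, -3.138, -0.004]
contact_force: [1.5, -1.3, 1.3]
opening: 0.996
gripper_force: 0.0
```

>>> servo_tool --steps '[{"dx": 0.2, "dy": -0.01, "dz": 0, "spin": 0, "hand": -1}, {"dx": 0.45, "dy": -0.01, "dz": 0, "spin": 0, "hand": -1}, {"dx": 0.675, "dy": -0.01, "dz": 0, "spin": 0, "hand": -1}, {"dx": 0.675, "dy": -0.01, "dz": 0, "spin": 0, "hand": -1}, {"dx": 0.675, "dy": -0.01, "dz": 0, "spin": 0, "hand": -1}]'

```text
clock: 18.55
tool_pos: [0.4459, -0.2797, 0.1581]
tcp_rot: [0.001, 3.14, -0.001]
contact_force: [0.1, -1.1, -0.2]
opening: 1.0
gripper_force: 0.0
```

>>> servo_tool --steps '[{"dx": 0, "dy": 0, "dz": 0, "spin": 0, "hand": -1}, {"dx": 0, "dy": 0, "dz": 0, "spin": 0, "hand": -1}]'

```text
clock: 18.75
tool_pos: [0.4479, -0.2799, 0.1576]
tcp_rot: [-0.002, 3.14, -0.001]
contact_force: [-0.1, -0.3, -0.3]
opening: 1.002
gripper_force: 0.0
```

```bash
CMD=.446,-.2795,.1573 python3 near.py n1 s1 .446 -.279
```

```text
18.9 [ 0.4474 -0.2795  0.1571]
s1 [ 0.4436 -0.2795] err 0.117 1
```

View pics/n1.png

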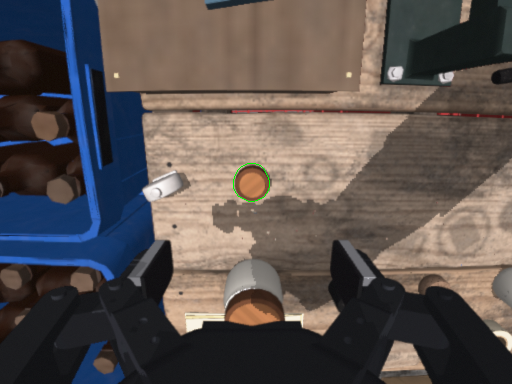

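The picture shows stopper 1 at (252,183), jar 4 closed behind it, and a white fitting at (163,186). I'll narrow the fingers to stay clear of that fitting.

>>> servo_tool --steps '[{"dx": 0.005, "dy": 0, "dz": 0.1, "spin": 0, "hand": -0.4}, {"dx": 0.005, "dy": 0, "dz": 0.25, "spin": 0, "hand": -0.4}, {"dx": 0.005, "dy": 0, "dz": 0.4, "spin": 0, "hand": -0.4}, {"dx": 0.005, "dy": 0, "dz": 0.5, "spin": 0, "hand": -0.4}, {"dx": 0.005, "dy": 0, "dz": 0.5, "spin": 0, "hand": -0.4}]'

```text
clock: 19.4
tool_pos: [0.4439, -0.2776, 0.0542]
tcp_rot: [0.002, -3.137, -0.006]
contact_force: [-0.1, 0.3, -0.1]
opening: 0.702
gripper_force: 0.0
```

>>> servo_tool --steps '[{"dx": 0, "dy": 0, "dz": 0.1, "spin": 0, "hand": -0.4}, {"dx": 0, "dy": 0, "dz": 0.17, "spin": 0, "hand": -0.4}, {"dx": 0, "dy": 0, "dz": 0.21, "spin": 0, "hand": -0.4}, {"dx": 0, "dy": 0, "dz": 0.21, "spin": 0, "hand": -0.4}, {"dx": 0, "dy": 0, "dz": 0.21, "spin": 0, "hand": 0}]'

```text
clock: 19.9
tool_pos: [0.4461, -0.2798, 0.0161]
tcp_rot: [-0.001, 3.141, -0.001]
contact_force: [0.3, 0.6, -0.2]
opening: 0.545
gripper_force: 0.0
```

>>> servo_tool --force 35 --steps '[{"dx": 0, "dy": 0, "dz": 0, "spin": 0, "hand": 1}, {"dx": 0, "dy": 0, "dz": 0, "spin": 0, "hand": 1}, {"dx": 0, "dy": 0, "dz": 0, "spin": 0, "hand": 1}, {"dx": 0, "dy": 0, "dz": 0, "spin": 0, "hand": 1}, {"dx": 0, "dy": 0, "dz": 0, "spin": 0, "hand": 1}]'

```text
clock: 20.4
tool_pos: [0.4463, -0.28, 0.0165]
tcp_rot: [-0.001, 3.14, -0.002]
contact_force: [0.3, 0.5, 5.2]
opening: 0.406
gripper_force: 34.8
```

>>> servo_tool --steps '[{"dx": 0, "dy": 0, "dz": -0.2, "spin": 0, "hand": 1}, {"dx": 0, "dy": 0, "dz": -0.45, "spin": 0, "hand": 1}, {"dx": 0, "dy": 0, "dz": -0.7, "spin": 0, "hand": 1}, {"dx": 0, "dy": 0, "dz": -0.7, "spin": 0, "hand": 1}]'

```text
clock: 20.8
tool_pos: [0.4489, -0.2823, 0.1628]
tcp_rot: [-0.001, 3.132, -0.013]
contact_force: [0.7, 0.4, -0.4]
opening: 0.402
gripper_force: 35.2
```

>>> servo_tool --steps '[{"dx": -0.1, "dy": 0.22, "dz": 0, "spin": 0, "hand": 1}, {"dx": -0.2, "dy": 0.44, "dz": 0, "spin": 0, "hand": 1}, {"dx": -0.3, "dy": 0.66, "dz": 0, "spin": 0, "hand": 1}, {"dx": -0.4, "dy": 0.88, "dz": 0, "spin": 0, "hand": 1}, {"dx": -0.4, "dy": 0.9, "dz": 0, "spin": 0, "hand": 1}]'

```text
clock: 21.3
tool_pos: [0.5267, -0.0948, 0.1551]
tcp_rot: [-0.011, 3.141, 0.002]
contact_force: [-0.6, -0.7, -0.4]
opening: 0.405
gripper_force: 35.3
```

>>> servo_tool --steps '[{"dx": -0.1, "dy": 0.22, "dz": 0, "spin": 0, "hand": 1}, {"dx": -0.2, "dy": 0.44, "dz": 0, "spin": 0, "hand": 1}, {"dx": -0.3, "dy": 0.66, "dz": 0, "spin": 0, "hand": 1}, {"dx": -0.35, "dy": 0.88, "dz": 0, "spin": 0, "hand": 1}, {"dx": -0.35, "dy": 0.95, "dz": 0, "spin": 0, "hand": 1}]'

```text
clock: 21.8
tool_pos: [0.5958, 0.0939, 0.1548]
tcp_rot: [-0.007, 3.141, 0.001]
contact_force: [-0.5, 0.1, -0.8]
opening: 0.407
gripper_force: 35.4
```

>>> servo_tool --steps '[{"dx": 0, "dy": 0, "dz": 0, "spin": 0, "hand": 1}, {"dx": 0, "dy": 0, "dz": 0, "spin": 0, "hand": 1}, {"dx": 0, "dy": 0, "dz": 0, "spin": 0, "hand": 1}]'

```text
clock: 22.1
tool_pos: [0.5949, 0.0891, 0.1552]
tcp_rot: [-0.002, -3.141, 0.001]
contact_force: [0.9, -0.2, -0.5]
opening: 0.403
gripper_force: 35.4
```

```bash
CMD=.595,.0905,.1553 python3 - <<'E'
from fit import *
C=view();x,f,n=fit([C],"j",1,(.575,.196),True);print(x,f,n)
u=proj(C,[[*x,.048]])[0].astype(int);x0,y0=u-[70,60];print(u)
g=cv2.resize(C["img"][y0:y0+120,x0:x0+130,::-1],None,fx=5,fy=5,interpolation=cv2.INTER_CUBIC)
for d in (.035,.026): cv2.polylines(g,[((proj(C,circ(*x,.048,d))-[x0,y0]+.5)*5).astype(np.int32)],True,(0,255,0),1)
cv2.imwrite("pics/j1z.png",g);save(C,"n1b.png")
E
```

```text
[0.57393785 0.1965131 ] 0.11317747077577045 1
[363 169]
```

View pics/j1z.png

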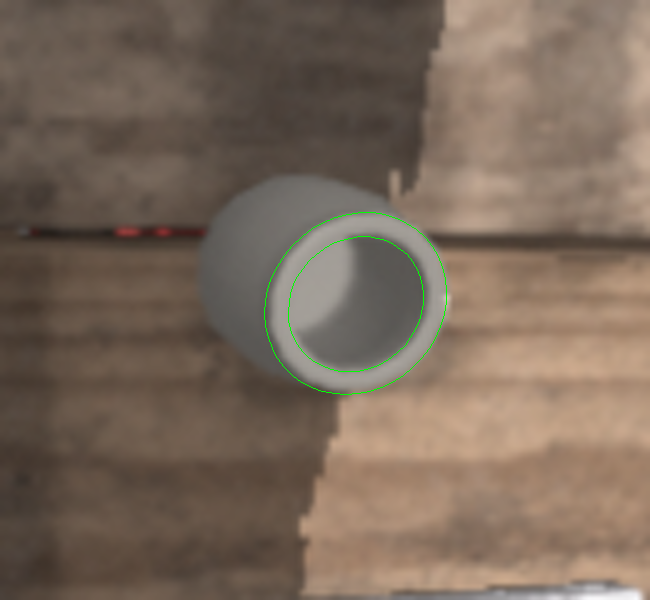

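The overlay fits jar 1's rim, so I'll place stopper 1.

>>> servo_tool --steps '[{"dx": 0.1, "dy": 0.2, "dz": 0, "spin": 0, "hand": 1}, {"dx": 0.102, "dy": 0.4, "dz": 0, "spin": 0, "hand": 1}, {"dx": 0.102, "dy": 0.53, "dz": 0, "spin": 0, "hand": 1}, {"dx": 0.102, "dy": 0.53, "dz": 0.1, "spin": 0, "hand": 1}, {"dx": 0.102, "dy": 0.53, "dz": 0.2, "spin": 0, "hand": 1}]'

```text
clock: 22.75
tool_pos: [0.5755, 0.1971, 0.1158]
tcp_rot: [-0.002, 3.139, 0.001]
contact_force: [-0.2, 0.4, -1.4]
opening: 0.405
gripper_force: 35.4
```

>>> servo_tool --steps '[{"dx": 0, "dy": 0, "dz": 0.1, "spin": 0, "hand": 1}, {"dx": 0, "dy": 0, "dz": 0.18, "spin": 0, "hand": 1}, {"dx": 0, "dy": 0, "dz": 0.26, "spin": 0, "hand": 1}, {"dx": 0, "dy": 0, "dz": 0.33, "spin": 0, "hand": 1}, {"dx": 0, "dy": 0, "dz": 0.33, "spin": 0, "hand": 1}]'

```text
clock: 23.25
tool_pos: [0.5746, 0.1957, 0.0485]
tcp_rot: [-0.001, -3.141, 0.0]
contact_force: [0.6, 0.7, -1.0]
opening: 0.409
gripper_force: 36.7
```

Seated without contact force. I'll release, rise, back off and check.

>>> servo_tool --steps '[{"dx": 0, "dy": 0, "dz": 0, "spin": 0, "hand": -0.3}, {"dx": 0, "dy": 0, "dz": 0, "spin": 0, "hand": -0.4}, {"dx": 0, "dy": 0, "dz": 0, "spin": 0, "hand": -0.4}, {"dx": 0, "dy": 0, "dz": -0.25, "spin": 0, "hand": -0.4}, {"dx": 0, "dy": 0, "dz": -0.5, "spin": 0, "hand": -0.4}]'

```text
clock: 23.75
tool_pos: [0.5731, 0.1962, 0.1489]
tcp_rot: [0.001, -3.137, 0.001]
contact_force: [1.7, -0.3, 0.5]
opening: 0.7
gripper_force: 0.0
```

>>> servo_tool --steps '[{"dx": -0.1, "dy": -0.2, "dz": -0.2, "spin": 0, "hand": -0.4}, {"dx": -0.2, "dy": -0.4, "dz": -0.4, "spin": 0, "hand": -0.4}, {"dx": -0.2, "dy": -0.6, "dz": -0.6, "spin": 0, "hand": -0.4}, {"dx": -0.2, "dy": -0.8, "dz": -0.7, "spin": 0, "hand": -0.4}, {"dx": -0.2, "dy": -1, "dz": -0.7, "spin": 0, "hand": -0.4}]'

```text
clock: 24.25
tool_pos: [0.6161, 0.003, 0.2921]
tcp_rot: [-0.004, 3.135, -0.001]
contact_force: [1.2, 0.7, 0.6]
opening: 0.698
gripper_force: 0.0
```

>>> servo_tool --steps '[{"dx": 0, "dy": 0, "dz": 0, "spin": 0, "hand": -0.4}, {"dx": 0, "dy": 0, "dz": 0, "spin": 0, "hand": -0.4}, {"dx": 0, "dy": 0, "dz": 0, "spin": 0, "hand": -0.4}]'

```text
clock: 24.55
tool_pos: [0.6144, 0.0045, 0.2875]
tcp_rot: [0.002, -3.141, -0.001]
contact_force: [-0.2, 0.4, 0.1]
opening: 0.698
gripper_force: 0.0
```

```bash
CMD=.6146,-.0035,.2893 python3 - <<'E'
from h import *
s=cam("scene")["img"];C=cam("wrist")
cv2.imwrite("pics/end.png",np.vstack([cv2.resize(s[130:310,140:410,::-1],(540,360),interpolation=cv2.INTER_CUBIC),cv2.resize(C["img"][60:280,...,::-1],(540,232))]))
E
```

```text
(no output)
```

View pics/end.png

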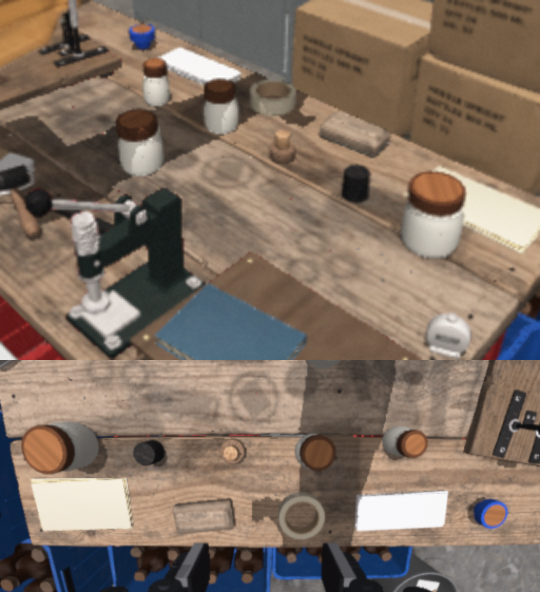

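All four jars are closed with level caps, at (155,82), (221,105), (139,140) and (434,212). The neck cap (356,183) and cork (283,147) have not moved.

```bash
python3 -c "from bench import robot;print(robot.job_done())"
```

```text
the job is handed in; nothing more can be done
None
```

The job is handed in: all four stoppers sit level in the jars of their own size, and the neck cap, bottle cork and blue look-alike were not touched; the final pictures show this, but the hand-in call returned no verdict.

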